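# Open the tool box and lay the die grinder in it

### The arm

A 6-joint arm with a two-finger parallel gripper is mounted at the origin on a cart in front of the work surface, level with it; the furniture and walls round the work are solid. World frame = base frame: x ahead of the robot, y to its left, z up, the work surface at z = 0. Lengths are in m, angles in rad, forces in N, time in s.
With the tool pointing down it reaches from about 0.375 to 0.9 m from the base axis. Payload 3.1 kg.
Tool frame: the origin (TCP) lies at the very end of the fingers, on their centre line; the grasp point (between the pads) lies 19 mm behind it; z points along the fingers, y is the direction in which the jaws open and shut (so a half turn about z gives the same grasp; the last joint's range is limited). The gripper opens to 87 mm and grips with 3 to 60 N. Pads are 19 mm wide; open, the fingers measure 117 mm over their backs; the gripper's body (75 mm by 190 mm) begins 51 mm behind the grasp point.
Start: joints at [-1.411, 0.527, 1.433, -0, 1.181, -0.178], TCP at [0.208, -0.589, 0.223] pointing down, gripper open.
Joint ranges: [-3.08, 3.08], [-0.75, 2.2], [0.22, 2.44], [-1.43, 4.57], [0, 2.65], [-2.85, 2.85]. Speed limits (rad/s): [2.79, 2.79, 3.14, 3.14, 3.14, 3.14].

### API

Orientations are given as a unit quaternion [x, y, z, w].
In Python, from rig import robot gives the robot as it stands.
- The arm moves only by the tool arm_command, never from a script. Its argument "targets" is a list of rows, each a list of 5 numbers: the shift along the tool's x, y, z in cm, then the turn about the tool's z in rad, then the finger opening in cm, from 0 to 8.7. In form: [[dx, dy, dz, spin, hand], ...]. A call has 1 to 5 rows; each row is the pose to reach, as a shift and turn from the pose commanded when the call began, along the tool's axes at that moment; what a row does not reach only later rows make up. A row lasts 1/8 s, in which the tool goes at most 62.5 mm and 10.7 degrees, less where a joint would pass 70% of its speed; a pose out of reach is approached as far as the arm can. A call with a gripper value outside its range is refused whole. The fingers move at their own pace and stop on an object; "newtons" is the grip in N (left out, the last holds). Time passes only in rows, so rows that repeat a pose let the fingers close. It gives the time, the measured TCP pose, the force and the opening at its end, in the units of the state.
- robot.get_obs(): the state, without advancing time (a new reading comes with each control period).
- robot.camera(name): name is "scene" or "top" or "wrist"; returns (picture, depth): 400x640x3 uint8, red, green, blue; 400x640 float32, m along the optical axis (not along the pixel's ray), 0 where there is no reading.
- robot.camera_model(name): a dict with "mtx" (3x3 intrinsics, pixels), "k1" (the pictures are not rectified: a ray, as slopes to the right and down, at radius r is drawn at 1 + k1 r^2 times it, then the intrinsics apply), "extrinsics" (4x4, takes a point from world to camera coordinates). Camera axes: x right, y up, looking along -z (the intrinsics and any distortion apply to the point x, -y, -z); pixel columns grow to the right and rows downward; lengths in m; the calibration is good to about 2 mm. A picture is of the moment at which its call begins: read the wrist's pose just before it. camera_model takes no time and is no camera call; for the wrist camera it gives the pose at the moment of the call.
- robot.hand_in(): hands the job in, once; it reports no verdict.
The state is a dict: "time": time; "q": joint angles; "joint_velocities": joint speeds; "joint_torque": joint torques, N m; "position": TCP position; "tool_rot": TCP orientation; "ft_force": force on the tool from outside, world axes, zero at the start; "moment": the same for the moment, N m; "grip_width": finger opening in m.
Only numpy, scipy, OpenCV 4.12 (cv2) and the standard library are available. Lean on these libraries where they do the work, as an engineer would, in place of code of your own. Each camera call takes 0.05 s, during which the arm holds its last target.

### The job

Put the die grinder away in the closed steel tool box: push the lid up from under its front lip, past its balance point, so that it stands open by itself against its stop, without flinging it. Then lay the grinder flat on the floor of the box, lengthwise and wholly inside, set down rather than dropped. Leave the lid standing open and do not shift the steel block or the wooden block.

Things in the scene. Friction and masses are not known exactly. Their poses are not given: they have to be found in the camera images.
- toolbox: the open-topped part of the grey sheet-steel tool box; heavy, it does not move. Origin: centre of its underside on the bench. Its x axis points from the front to the hinge side, y along its width, z up. Outside 120 (x) by 230 (y) by 83 mm high, walls 5 mm thick; inside, a flat rubber floor lies 32 mm above the underside, so the box is 51 mm deep. Small end handles and beads stand out at most 9 mm
- lid_hinge (a point): the middle of the lid's hinge line, at x = +60, y = 0, z = 83 mm in the tool box's frame; the line runs along the box's y axis and does not move
- lid_lip (a point): the middle of the lid's rolled front edge (8 mm thick, 240 mm long), 145 mm from the hinge line; it moves with the lid. The lid is a flat 5 mm plate on top of the box (when shut, its underside is about level with the hinge line, within 1 mm); it overhangs the front wall by 25 mm, with nothing beneath this lip down to the bench. The plate overhangs each side by 5 mm. It has no handle and no catch; its top has low ribs only
- lid (a joint): opening angle of the lid in rad: 0 shut, 1.92 wide open (leaning back against its stop). It weighs about 0.8 kg (about 4 N to lift it at the lip), turns with little friction and slight damping: below about 1.55 it falls shut, beyond that it falls back gently to the stop and stays
- grinder_mid (a point): centre (half-way up) of the pneumatic die grinder lying on the bench: dark ribbed round body, 169 mm long along its y axis, 42 mm across and 42 mm high, with two 48 mm wide collars (at y = -2 and y = +58 mm, each 8 mm long); narrow nozzles at both ends beyond 67 mm. Weighs about 0.45 kg. Grasp it across the body, for instance at y = +25 to +30 mm, between the collars; it balances near its centre. z points up
- parallel_block: bystander: dark ground steel block on the bench, 40 by 62 by 26 mm; origin at its underside
- packing_block: bystander: brown wooden packing block on the bench, 48 by 68 by 22 mm; origin at its underside

How it is judged:
By the outcome, as a careful person would: the job done as asked, in the order asked, and still so for the second after the job is handed in, with the robot touching nothing.
It also fails if it takes over 61 s, if anything falls off the work surface, if the arm or the gripper's body presses on something with over 40 N, if the wrist force passes 120 N, or if a joint passes its speed limit or range.

## Working session

There is one attempt and no reset: what is moved stays moved. The work goes in short steps, Python scripts to look and compute and a tool call to move; the robot and the scene stay as the last step left them, time stands still between calls to the robot, and variables do not carry over. Pictures are saved under pics/ and viewed, and the job is handed in when it is done.

Besides the shell and the picture viewer there is one more tool, called after ">>>" as name([rows], argument=value, ...), one row to a line, values as JSON. arm_command: Moves the arm, as the interface text tells. Its arguments: {"type":"object","properties":{"targets":{"type":"array","items":{"type":"array","items":{"type":"number"}}},"newtons":{"type":"number"}},"required":["targets"]}

```bash
ls; mkdir -p pics
python3 - <<'E'
from rig import robot
import cv2
print(robot.get_obs())
for n in ("scene","top","wrist"):
    m=robot.camera_model(n); print(n,m)
    p,d=robot.camera(n); cv2.imwrite(f"pics/{n}0.png",p[:,:,::-1]); 
    import numpy as np; np.savez(f"{n}0.npz",p=p,d=d,E=m["extrinsics"],K=m["mtx"],k1=m["k1"])
    print((d>0).mean())
E
```

```text
pics
{'time': 0.0, 'q': array([-1.41049923e+00,  5.28474806e-01,  1.43390679e+00, -4.50768608e-05,
        1.18136636e+00, -1.78543657e-01]), 'joint_velocities': array([ 0.00101778,  0.00039249, -0.00061826, -0.00137885,  0.00032277,
        0.00012782]), 'joint_torque': array([ 4.94746528e-04, -4.40039492e+01, -1.76596284e+01,  6.34386158e-02,
        5.83374419e-02, -1.70218541e-04]), 'position': array([ 0.20761769, -0.58873418,  0.22156489]), 'tool_rot': array([ 9.85680644e-01,  1.68619413e-01, -1.10091816e-05, -1.07779884e-03]), 'ft_force': array([-0.52792317,  0.54623978, -0.00520135]), 'moment': array([0.03567437, 0.00137352, 0.00484831]), 'grip_width': 0.08695382201063538}
scene {'mtx': array([[403.01448216,   0.        , 323.10066706],
       [  0.        , 403.01448216, 190.70748219],
       [  0.        ,   0.        ,   1.        ]]), 'k1': -0.012851204494426338, 'extrinsics': array([[-7.59069869e-01, -6.51008718e-01, -7.63512969e-04,
         4.84698589e-01],
       [ 3.14737813e-01, -3.68007383e-01,  8.74934669e-01,
        -2.04415803e-01],
       [-5.69871075e-01,  6.6
[... 395 characters left out ...]
981,  0.00525551,  0.12847959],
       [ 0.98886184, -0.00972008,  0.14851861, -0.53941035],
       [-0.1484571 ,  0.00677398,  0.98889565, -0.92908912],
       [ 0.        ,  0.        ,  0.        ,  1.        ]])}
0.99602734375
wrist {'mtx': array([[337.32703616,   0.        , 324.01719542],
       [  0.        , 337.32703616, 196.01548669],
       [  0.        ,   0.        ,   1.        ]]), 'k1': -0.07413624615525832, 'extrinsics': array([[ 0.33274011, -0.94301541, -0.00244263, -0.62348361],
       [ 0.8992316 ,  0.31806912, -0.30035741,  0.0372385 ],
       [ 0.28401859,  0.09774447,  0.9538236 , -0.39227722],
       [ 0.        ,  0.        ,  0.        ,  1.        ]])}
0.9961015625
```

View pics/scene0.png

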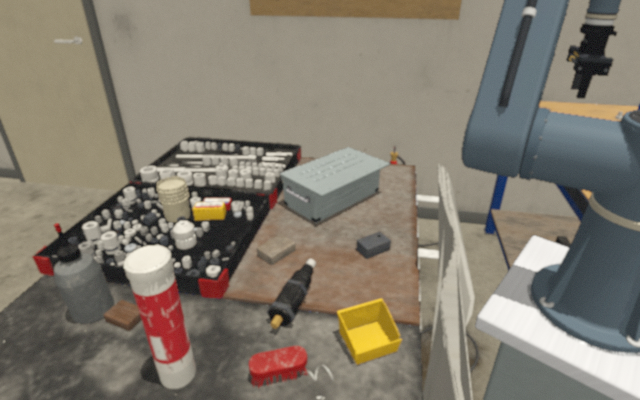

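View pics/top0.png

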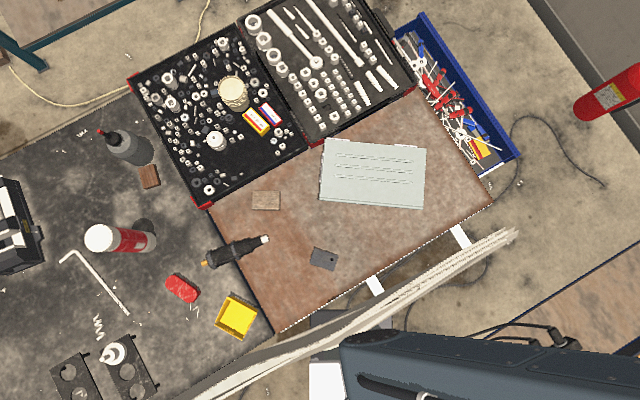

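View pics/wrist0.png

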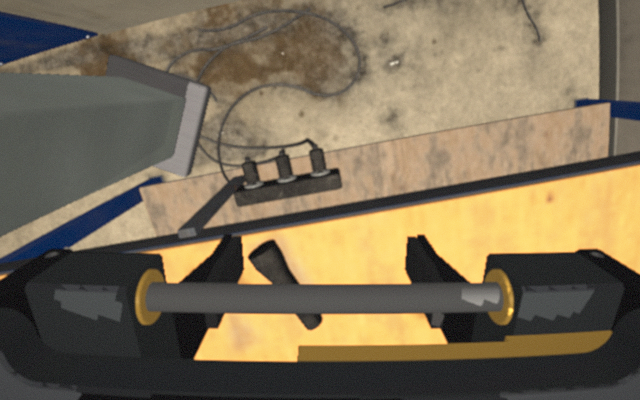

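```bash
cat > h.py <<'E'
import numpy as np, cv2
def load(n): 
    z=np.load(n+".npz"); return {k:z[k] for k in z}
def grab(robot,n,tag):
    m=robot.camera_model(n); p,d=robot.camera(n)
    cv2.imwrite(f"pics/{n}{tag}.png",p[:,:,::-1]); np.savez(f"{n}{tag}.npz",p=p,d=d,E=m["extrinsics"],K=m["mtx"],k1=m["k1"])
    return load(f"{n}{tag}")
def slopes(c,uv):
    D=np.array([c["k1"],0,0,0],float)
    return cv2.undistortPoints(np.asarray(uv,float).reshape(-1,1,2),c["K"],D).reshape(-1,2)
def cloud(c):
    h,w=c["d"].shape; u,v=np.meshgrid(np.arange(w),np.arange(h))
    s=slopes(c,np.stack([u,v],-1).reshape(-1,2)); d=c["d"].reshape(-1,1)
    P=np.hstack([s[:,:1]*d,-s[:,1:]*d,-d]); R=c["E"][:3,:3];t=c["E"][:3,3]
    return ((P-t)@R).reshape(h,w,3)
def onplane(c,uv,z):
    s=slopes(c,uv); r=np.c_[s[:,0],-s[:,1],-np.ones(len(s))]@c["E"][:3,:3]
    o=-c["E"][:3,:3].T@c["E"][:3,3]
    return o+r*((z-o[2])/r[:,2])[:,None]
def proj(c,X):
    P=np.atleast_2d(X)@c["E"][:3,:3].T+c["E"][:3,3]
    s=np.c_[P[:,0]/-P[:,2],-P[:,1]/-P[:,2]]; r2=(s**2).sum(1,keepdims=True)
    s=s*(1+c["k1"]*r2); return s@c["K"][:2,:2].T+c["K"][:2,2]
E
python3 - <<'E'
from h import *
np.set_printoptions(precision=4,suppress=True)
t=load("top0");C=cloud(t);s=load("scene0");S=cloud(s)
for n,uv in dict(lid=(370,170),lidL=(325,172),lidR=(422,178),bench=(285,235),grinder=(240,247),steel=(322,258),wood=(265,200),screen=(400,280),screen2=(300,345),white=(375,285),yel=(236,316),tray=(250,150)).items(): print(n,C[uv[1],uv[0]])
# top-lid mask
Z=C[...,2]
m=((Z>0.075)&(Z<0.105)).astype(np.uint8); m[:, :300]=0; m[:,445:]=0; m[:130]=0;m[225:]=0
n,l,st,ce=cv2.connectedComponentsWithStats(m); i=1+st[1:,4].argmax(); print(st[i])
pts=C[l==i]; print("lid z",np.median(pts[:,2]))
r=cv2.minAreaRect((pts[:,:2]*1000).astype(np.float32)); print(r, cv2.boxPoints(r))
for nme,lo,hi,box in(("grinder",.012,.06,(195,275,225,275)),("steel",.012,.05,(300,345,240,275)),("wood",.01,.05,(245,285,185,215))):
    m=((Z>lo)&(Z<hi)).astype(np.uint8);k=np.zeros_like(m);k[box[2]:box[3],box[0]:box[1]]=1;m&=k
    pts=C[m>0];r=cv2.minAreaRect((pts[:,:2]*1000).astype(np.float32));print(nme,len(pts),np.percentile(pts[:,2],[50,95]),r)
for n,uv in dict(scr1=(440,180),scr2=(450,240),scr3=(465,350),lidf=(330,170)).items(): print(n,S[uv[1],uv[0]])
for f,b in(("top",(190,120,460,290)),("scene",(220,130,480,340))):
    p=cv2.imread(f"pics/{f}0.png")[b[1]:b[3],b[0]:b[2]]; k=min(800/p.shape[1],600/p.shape[0]);cv2.imwrite(f"pics/{f}0c.png",cv2.resize(p,None,fx=k,fy=k,interpolation=cv2.INTER_CUBIC))
E
```

```text
lid [0.5978 0.0106 0.0873]
lidL [0.5936 0.1158 0.0895]
lidR [ 0.5775 -0.1098  0.0877]
bench [ 0.4535  0.2165 -0.0029]
grinder [0.4238 0.3197 0.0402]
steel [0.3957 0.1246 0.0275]
wood [0.539  0.2641 0.0213]
screen [ 0.2898 -0.242  -0.894 ]
screen2 [0.2061 0.1756 0.0743]
white [ 0.3253 -0.0119 -0.0535]
yel [0.2599 0.3333 0.0018]
tray [0.6659 0.3026 0.0243]
[ 319  137  108   73 6434]
lid z 0.08969321137007571
((592.1970825195312, 3.1233978271484375), (240.76483154296875, 153.5304412841797), 84.04597473144531) [[ 503.3586 -108.6467]
 [ 656.0609 -124.5725]
 [ 681.0355  114.8935]
 [ 528.3333  130.8193]]
grinder 1010 [0.0368 0.0436] ((417.3507080078125, 335.4873962402344), (48.08505630493164, 169.69529724121094), 21.36219596862793)
steel 429 [0.0266 0.0293] ((393.1500244140625, 120.00374603271484), (62.0962028503418, 39.64860153198242), 72.3299789428711)
wood 548 [0.0225 0.0254] ((540.3507690429688, 262.0162353515625), (68.5836181640625, 48.17634201049805), 89.27809143066406)
scr1 [ 0.3947 -0.1785  0.0481]
scr2 [0.242  0.0995 0.0836]
scr3 [0.1011 0.3879 0.1611]
lidf [0.5929 0.027  0.0901]
```

View pics/top0c.png

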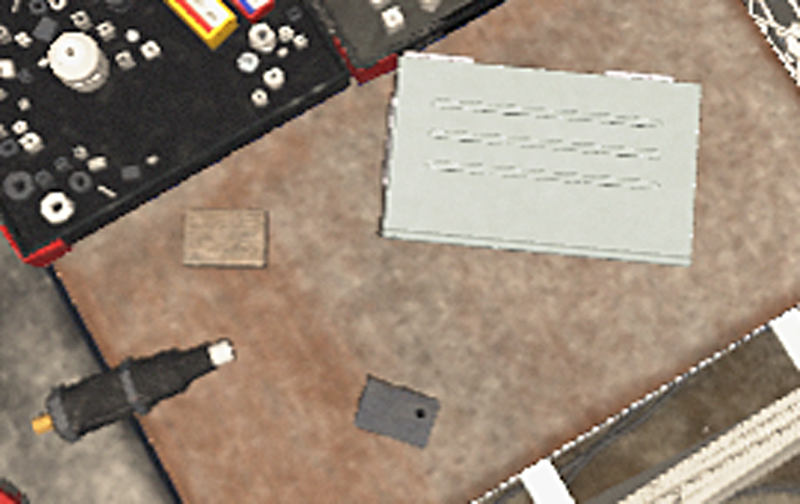

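View pics/scene0c.png

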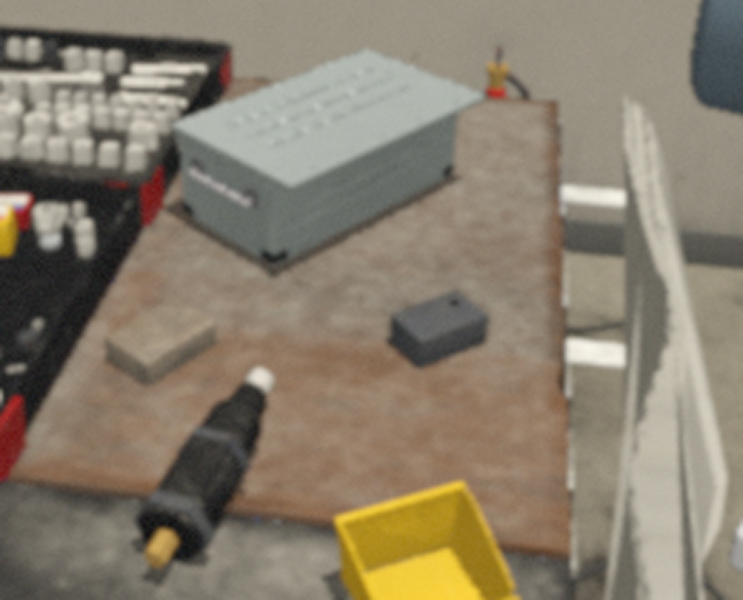

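Run:
```python
from h import *
np.set_printoptions(precision=3,suppress=True)
w=load("wrist0");C=cloud(w)
tcp=np.array([.2076,-.5887,.2216]);a=.3388
R=np.array([[np.cos(a),np.sin(a),0],[np.sin(a),-np.cos(a),0],[0,0,-1]])
o=-w["E"][:3,:3].T@w["E"][:3,3]
print("cam in tool",(o-tcp)@R, "optical axis tool",(-w["E"][2,:3])@R)
T=(C-tcp)@R*1000
for uv in[(240,240),(225,290),(205,320),(160,330),(320,298),(60,300),(110,260),(20,250),(410,240),(440,300),(600,300),(630,270),(320,350),(100,390),(500,390),(300,260)]:
    print(uv,T[uv[1],uv[0]])
s=load("scene0");S=(cloud(s)-tcp)@R*1000
p=s["p"]; b=p[0:120,520:640]; cv2.imwrite("pics/sg.png",cv2.resize(b[:,:,::-1],None,fx=5,fy=5,interpolation=cv2.INTER_CUBIC))
g=S[0:110,560:620].reshape(-1,3)
g=g[(np.abs(g)<250).all(1)]
for z in range(-250,5,10):
    q=g[(g[:,2]>=z)&(g[:,2]<z+10)]
    if len(q):print(z,len(q),q[:,:2].min(0),q[:,:2].max(0))
```

```text
cam in tool [ 0.082  0.    -0.162] optical axis tool [-0.3   -0.002  0.954]
(240, 240) [  8.847 -43.513  -4.248]
(225, 290) [ 32.656 -25.976 -86.359]
(205, 320) [ -5.641 -48.247 -49.812]
(160, 330) [ 15.865 -48.305 -82.404]
(320, 298) [ 31.323  -1.041 -87.635]
(60, 300) [ 33.493 -66.366 -94.143]
(110, 260) [ 37.135 -61.018 -79.358]
(20, 250) [-237.888 -669.92   457.117]
(410, 240) [ 9.68 43.66 -5.76]
(440, 300) [ 30.637  30.207 -87.849]
(600, 300) [ 33.278  69.98  -93.685]
(630, 270) [ 37.303  84.11  -86.357]
(320, 350) [ 23.915  -0.928 -98.08 ]
(100, 390) [  24.999  -45.912 -112.592]
(500, 390) [  24.715   36.161 -111.346]
(300, 260) [-166.656  -37.788  301.174]
-250 9 [-24.073 -36.528] [  1.85  -23.945]
-240 137 [-27.627 -37.4  ] [35.18  20.667]
-230 137 [-32.488 -38.486] [34.858 18.243]
-220 150 [-33.207 -41.244] [37.456 -0.72 ]
-210 139 [-32.284 -40.744] [37.501 -0.898]
-200 120 [-31.208 -40.038] [35.411 -0.583]
-190 130 [-28.215 -38.394] [37.434 11.547]
-180 176 [-34.861 -53.119] [38.208 20.186]
-170 147 [-36.417 -56.785] [38.488  7.844]
-160 101 [-21.321 -54.879] [22.801 15.389]
-150 104 [-20.655 -55.074] [24.563 19.396]
-140 115 [-20.057 -56.513] [26.964 17.62 ]
-130 107 [-21.295 -55.518] [27.707 18.175]
-120 257 [ -34.527 -101.802] [38.369 95.168]
-110 181 [-35.3   -99.942] [39.349 94.303]
-100 183 [-36.67 -97.33] [39.251 81.234]
-90 201 [-35.313 -93.163] [39.949 78.041]
-80 136 [-35.151 -91.81 ] [39.215 86.375]
-70 27 [-12.76  -76.128] [ 14.56  -51.621]
-60 42 [ -9.907 -65.786] [ 12.01  -48.813]
-50 54 [ -9.672 -63.26 ] [12.806 52.462]
-40 72 [-10.08  -61.465] [12.354 50.409]
-30 59 [-10.448 -58.734] [13.117 54.99 ]
-20 64 [ -9.413 -58.558] [12.632 51.977]
-10 65 [ -9.802 -57.585] [12.054 54.391]
```

View pics/sg.png

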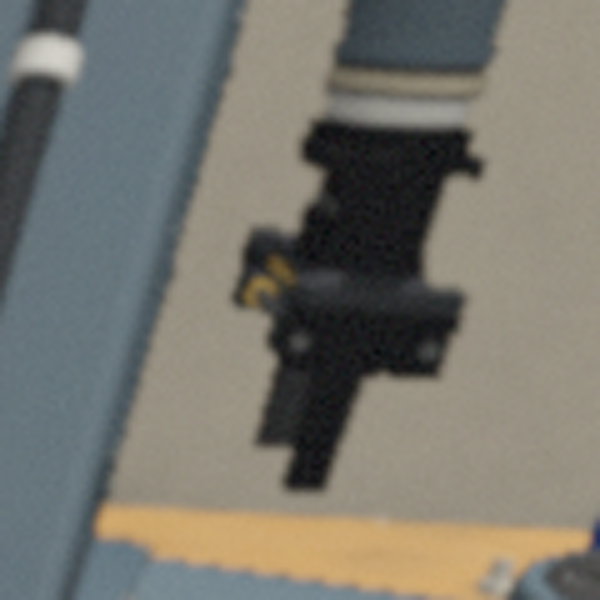

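Run:
```python
from h import *
np.set_printoptions(precision=1,suppress=True)
t=load("top0");C=cloud(t);Z=C[...,2]
s=load("scene0");S=cloud(s)
a=np.radians(21.36);ax=np.array([-np.sin(a),np.cos(a)]);ex=np.array([np.cos(a),np.sin(a)])
c=np.array([.41735,.33549])
for nm,P,lo in(("top",C,.006),("scene",S,.006)):
    q=P.reshape(-1,3);q=q[(q[:,2]>lo)&(q[:,2]<.07)]
    L=(q[:,:2]-c)@ax*1000;X=(q[:,:2]-c)@ex*1000
    k=(abs(L)<100)&(abs(X)<45);L=L[k];X=X[k];z=q[k,2]*1000
    print(nm)
    for l in range(-95,95,8):
        m=(L>=l)&(L<l+8)
        if m.sum()>3:print(l+4,m.sum(),X[m].min(),X[m].max(),"zmax",z[m].max())
b=t["p"][225:285,190:280];cv2.imwrite("pics/gr.png",cv2.resize(b[:,:,::-1],None,fx=8,fy=8,interpolation=cv2.INTER_CUBIC))
# screen height
q=np.vstack([C.reshape(-1,3),S.reshape(-1,3)]);k=(q[:,0]>.0)&(q[:,0]<.45)&(q[:,1]>-.5)&(q[:,1]<.5)&(q[:,2]>.05)&(q[:,2]<.4)
q=q[k]
for x in np.arange(0,.45,.05):
  for y in np.arange(-.5,.5,.1):
    m=(abs(q[:,0]-x-.025)<.025)&(abs(q[:,1]-y-.05)<.05)
    if m.sum()>10:print("(%.2f %.2f %d %.2f)"%(x+.025,y+.05,m.sum(),np.percentile(q[m,2],98)),end=" ")
```

```text
top
-83 21 -9.175246669218344 6.078541444372791 zmax 32.40523785836809
-75 23 -9.854316613844416 6.934860788372976 zmax 30.971182630896145
-67 33 -33.76660416998904 9.355763077497764 zmax 35.284422721831504
-59 34 -13.03247341136388 9.71410242755369 zmax 36.012998982050576
-51 35 -13.550170970206597 11.02865949394431 zmax 36.332217993190596
-43 49 -18.617861212960904 14.458984209260764 zmax 41.307251562095026
-35 53 -18.615334869194076 17.406753121423154 zmax 41.8635349690498
-27 51 -18.09459212335608 17.622796569521597 zmax 42.9680944326514
-19 52 -18.474947228447032 17.38776548789569 zmax 42.80022336881492
-11 58 -19.36531821715184 19.519953663773883 zmax 44.7288478203429
-3 69 -24.042734428715775 22.51900149568048 zmax 45.88365815240973
5 58 -22.47403284721578 23.590137408065527 zmax 46.20762613856427
13 61 -20.97790539874881 19.98028091874255 zmax 44.95399243736591
21 59 -20.559568155547474 20.25524710400426 zmax 45.128545113353624
29 57 -20.640108231764653 20.340328084087133 zmax 43.72434613042656
37 59 -20.39881667311528 19.714239812775592 zmax 47.778542947258124
45 57 -20.5454
[... 1739 characters left out ...]
18751093879
77 32 -6.627453150683369 5.282500514278817 zmax 29.22413651975041
85 57 -6.708238331421561 5.474822602028847 zmax 29.339330862810073
(0.03 -0.05 26 0.35) (0.03 0.05 6318 0.34) (0.08 -0.05 18 0.34) (0.08 0.05 4016 0.33) (0.08 0.35 74 0.17) (0.08 0.45 698 0.18) (0.12 0.05 2700 0.33) (0.12 0.25 155 0.14) (0.12 0.35 2141 0.16) (0.12 0.45 318 0.17) (0.18 -0.45 111 0.34) (0.18 -0.05 97 0.40) (0.18 0.05 4219 0.39) (0.18 0.15 159 0.12) (0.18 0.25 1303 0.14) (0.18 0.35 351 0.15) (0.23 -0.45 127 0.34) (0.23 0.05 5197 0.40) (0.23 0.15 1042 0.29) (0.28 -0.05 697 0.40) (0.28 0.05 2186 0.40) (0.28 0.25 39 0.05) (0.28 0.35 73 0.05) (0.33 -0.05 333 0.07) (0.33 0.35 40 0.05) (0.38 -0.15 120 0.06)
```

View pics/gr.png

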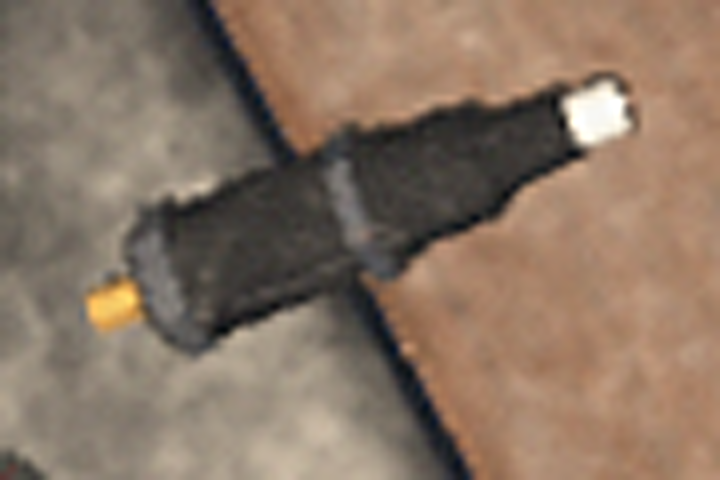

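>>> arm_command([
  [2.5, -2.6, 0, 0.03, 4],
  [6.6, -7.0, 0, 0.09, 2],
  [10.7, -11.4, 0, 0.15, 0],
  [14.8, -15.7, 0, 0.2, 0],
  [18.9, -20.1, 0, 0.25, 0],
], newtons=20)

```text
time: 0.78
position: [0.3197, -0.3353, 0.2225]
tool_rot: [0.999, 0.043, 0.0, -0.0]
ft_force: [0.4, -0.2, 1.0]
grip_width: 0.045
```

>>> arm_command([
  [2.9, -5.2, 0, 0.04, 0],
  [5.8, -10.4, 0, 0.08, 0],
  [8.7, -15.7, 0, 0.12, 0],
  [11.6, -21.0, 0, 0.16, 0],
  [14.5, -26.2, 0, 0.193, 0],
])

```text
time: 1.4
position: [0.4409, -0.0614, 0.2226]
tool_rot: [0.999, -0.053, 0.0, 0.0]
ft_force: [0.4, -1.2, 0.1]
grip_width: 0.0017
```

>>> arm_command([
  [1.3, -4.0, 3, 0, 0],
  [2.6, -8.0, 6, 0, 0],
  [2.6, -8.0, 11.5, 0, 0],
  [2.6, -8.0, 16.2, 0, 0],
  [2.6, -8.0, 16.2, 0, 0],
])

```text
time: 2.02
position: [0.4717, 0.0144, 0.0576]
tool_rot: [0.999, -0.052, -0.005, -0.001]
ft_force: [-0.5, -0.4, 0.8]
grip_width: 0.0005
```

Run:
```python
from rig import robot
from h import *
np.set_printoptions(precision=4,suppress=True)
o=robot.get_obs();print(o["position"],o["ft_force"])
s=grab(robot,"scene","1")
b=s["p"][110:260,230:430];cv2.imwrite("pics/s1c.png",cv2.resize(b[:,:,::-1],None,fx=4,fy=4,interpolation=cv2.INTER_CUBIC))
```

```text
[0.4717 0.0144 0.0576] [-0.4622 -0.3545  0.8236]
```

View pics/s1c.png

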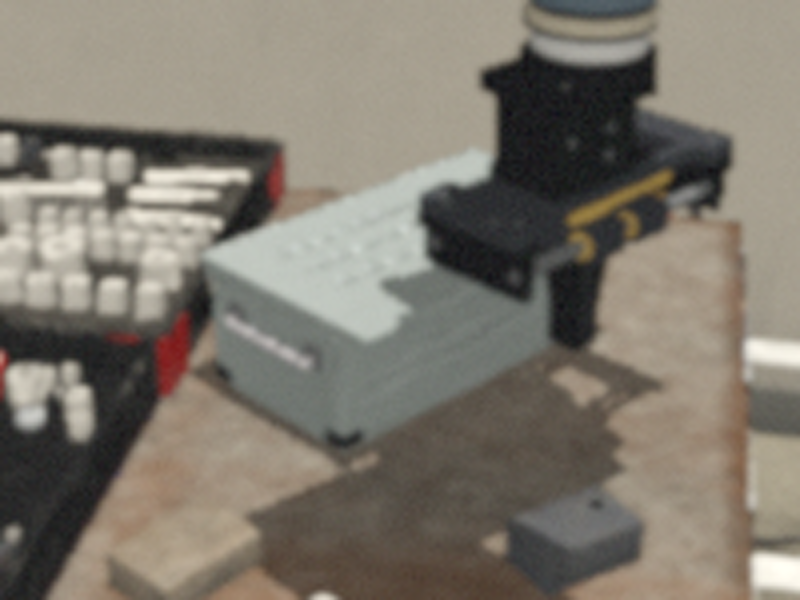

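>>> arm_command([
  [2.0, 0, 0, 0, 0],
  [3.1, 0, 0, 0, 0],
  [3.3, 0, 0, 0, 0],
  [3.4, 0, 0, 0, 0],
  [3.5, 0, 0, 0, 0],
])

```text
time: 2.7
position: [0.5043, 0.0104, 0.0624]
tool_rot: [0.999, -0.052, -0.005, -0.0]
ft_force: [-10.5, -1.0, 8.0]
grip_width: 0.0003
```

>>> arm_command([
  [0, 0, 0, 0, 0],
])

```text
time: 2.82
position: [0.5043, 0.0104, 0.0624]
tool_rot: [0.999, -0.052, -0.005, -0.0]
ft_force: [-10.2, -1.7, 8.1]
grip_width: 0.0005
```

Run:
```python
from rig import robot
from h import *
np.set_printoptions(precision=4,suppress=True)
o=robot.get_obs();print(o["time"],o["position"],o["tool_rot"],o["ft_force"],o["moment"])
w=grab(robot,"wrist","2")
s=grab(robot,"scene","2")
b=s["p"][110:260,230:430];cv2.imwrite("pics/s2c.png",cv2.resize(b[:,:,::-1],None,fx=4,fy=4,interpolation=cv2.INTER_CUBIC))
```

```text
2.825 [0.5043 0.0104 0.0624] [ 0.9987 -0.0517 -0.0046 -0.0001] [-10.1965  -1.6845   8.053 ] [-0.2187  1.4266 -0.0226]
```

View pics/s2c.png

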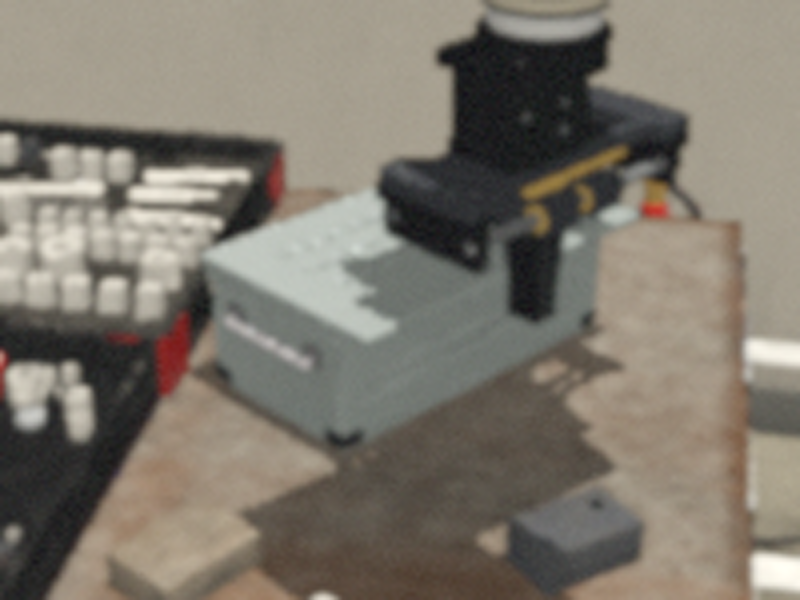

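View pics/wrist2.png

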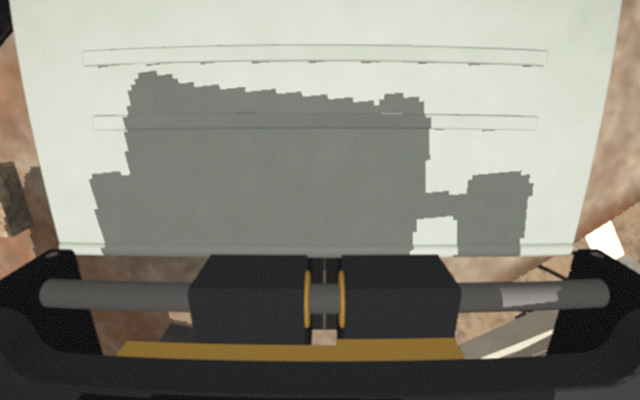

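>>> arm_command([
  [0.4, 0, 0, 0, 0],
  [0.45, 0, -0.6, 0, 0],
  [0.5, 0, -1.3, 0, 0],
  [0.6, 0, -2.1, 0, 0],
  [0.7, 0, -2.8, 0, 0],
])

```text
time: 3.55
position: [0.5069, 0.0101, 0.0883]
tool_rot: [0.999, -0.052, -0.01, -0.001]
ft_force: [-12.2, -3.0, -3.4]
grip_width: 0.0005
```

```bash
cat > look.py <<'E'
import sys
from rig import robot
from h import *
np.set_printoptions(precision=4,suppress=True)
o=robot.get_obs();print(o["time"],o["position"],o["tool_rot"],o["ft_force"],o["q"])
tag=sys.argv[1]
s=grab(robot,"scene",tag)
b=s["p"][50:260,200:480];cv2.imwrite(f"pics/s{tag}c.png",cv2.resize(b[:,:,::-1],None,fx=2.85,fy=2.85,interpolation=cv2.INTER_CUBIC))
E
python3 look.py 3
```

```text
3.55 [0.5069 0.0101 0.0883] [ 0.9986 -0.0516 -0.0096 -0.0005] [-12.2382  -2.9643  -3.4212] [-0.1996  0.5897  1.8288 -0.0027  0.7422  1.4764]
```

View pics/s3c.png

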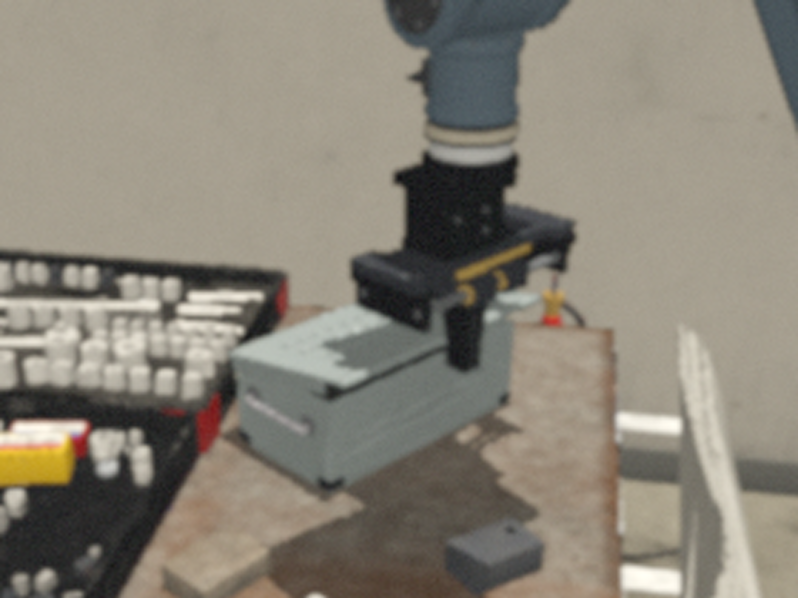

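>>> arm_command([
  [0.2, 0, -0.7, 0, 0],
  [0.45, 0, -1.4, 0, 0],
  [0.7, 0, -2.1, 0, 0],
  [1.0, 0, -2.8, 0, 0],
  [1.3, 0, -3.45, 0, 0],
])

```text
time: 4.22
position: [0.5182, 0.0089, 0.1228]
tool_rot: [0.999, -0.051, -0.011, -0.0]
ft_force: [-15.4, -1.8, 0.9]
grip_width: 0.0003
```

>>> arm_command([
  [0.55, 0, -1.0, 0, 0],
  [1.15, 0, -2.0, 0, 0],
  [1.85, 0, -2.9, 0, 0],
  [2.65, 0, -3.75, 0, 0],
  [3.45, 0, -4.55, 0, 0],
])

```text
time: 4.85
position: [0.5538, 0.0052, 0.17]
tool_rot: [0.999, -0.052, -0.01, -0.0]
ft_force: [-16.2, -0.7, 11.7]
grip_width: 0.0006
```

>>> arm_command([
  [0.75, 0, -0.9, 0, 0],
  [1.65, 0, -1.6, 0, 0],
  [2.65, 0, -2.3, 0, 0],
  [3.65, 0, -2.8, 0, 0],
  [4.7, 0, -3.2, 0, 0],
])

```text
time: 5.48
position: [0.6112, -0.0009, 0.2018]
tool_rot: [0.999, -0.052, 0.001, 0.0]
ft_force: [-2.1, -0.8, 1.6]
grip_width: 0.0002
```

```bash
python3 look.py 4
```

```text
5.475 [ 0.6112 -0.0009  0.2018] [ 0.9986 -0.0521  0.0007  0.0002] [-2.0734 -0.8422  1.6342] [-0.1839  0.5317  1.4912 -0.0003  1.1173  1.4913]
```

View pics/s4c.png

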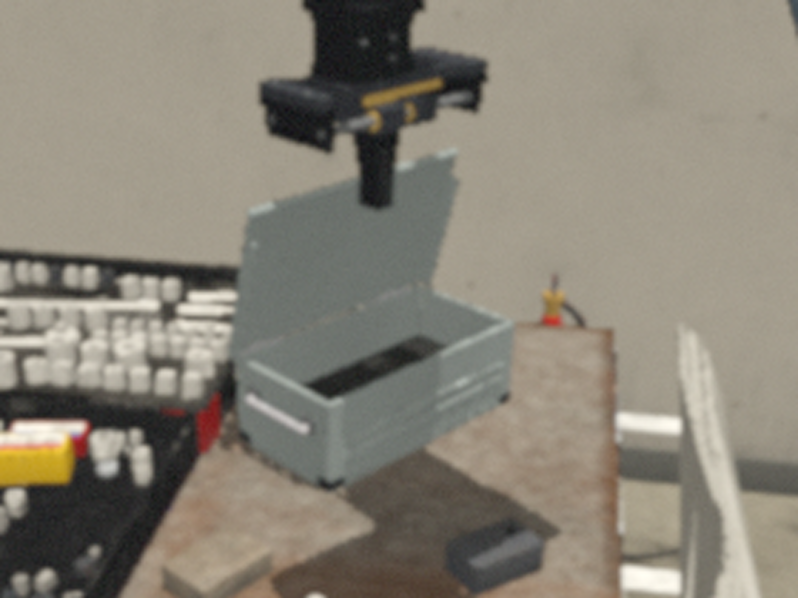

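>>> arm_command([
  [0.8, 0, -0.1, 0, 0],
  [1.6, 0, -0.2, 0, 0],
  [2.4, 0, -0.3, 0, 0],
  [3.1, 0, -0.3, 0, 0],
  [3.7, 0, -0.3, 0, 0],
])

```text
time: 6.15
position: [0.6479, -0.0045, 0.2034]
tool_rot: [0.999, -0.052, 0.0, 0.0]
ft_force: [-0.4, 0.1, 0.6]
grip_width: 0.0006
```

>>> arm_command([
  [0.4, 0, 0, 0, 0],
  [0.8, 0, 0, 0, 0],
  [1.2, 0, 0, 0, 0],
  [1.5, 0, 0, 0, 0],
  [1.5, 0, 0, 0, 0],
])

```text
time: 6.78
position: [0.6622, -0.006, 0.2035]
tool_rot: [0.999, -0.052, 0.0, 0.0]
ft_force: [0.2, 0.7, 0.4]
grip_width: 0.0004
```

```bash
python3 look.py 5
```

```text
6.775 [ 0.6622 -0.006   0.2035] [ 0.9986 -0.0521  0.0001  0.    ] [0.1559 0.6753 0.4155] [-0.1775  0.5984  1.3517 -0.      1.1914  1.4975]
```

View pics/s5c.png

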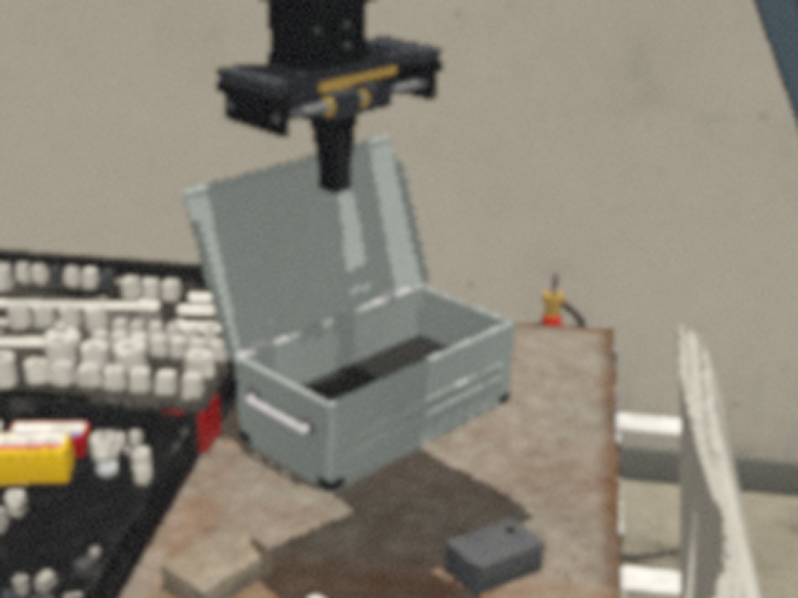

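>>> arm_command([
  [-4.0, -2.0, 0, -0.15, 3],
  [-9, -6, 0, -0.33, 5.5],
  [-13, -10, 0, -0.51, 5.5],
  [-16, -15, 0, -0.69, 5.5],
  [-19.0, -20, 0, -0.87, 5.5],
])

```text
time: 7.45
position: [0.4929, 0.214, 0.204]
tool_rot: [0.927, 0.376, 0.0, 0.0]
ft_force: [0.8, -0.0, 0.1]
grip_width: 0.0422
```

>>> arm_command([
  [0.2, -2.5, 0, -0.18, 5.5],
  [0.5, -5, 0, -0.36, 5.5],
  [0.8, -7.5, 0, -0.54, 5.5],
  [0.8, -8.8, 0, -0.72, 5.5],
  [0.8, -8.8, 0, -0.9, 5.5],
])

```text
time: 8.07
position: [0.4375, 0.2824, 0.2037]
tool_rot: [0.67, 0.742, -0.0, -0.0]
ft_force: [1.0, -0.0, 0.4]
grip_width: 0.0552
```

>>> arm_command([
  [0, 0, 0, -0.18, 5.5],
  [0, 0, 0, -0.278, 5.5],
  [0, 0, 0, -0.278, 5.5],
])

```text
time: 8.45
position: [0.4386, 0.2817, 0.2037]
tool_rot: [0.564, 0.826, 0.0, 0.0]
ft_force: [0.4, -0.3, -0.3]
grip_width: 0.0552
```

Run:
```python
from rig import robot
from h import *
np.set_printoptions(precision=4,suppress=True)
o=robot.get_obs();print(o["time"],o["position"],o["tool_rot"],o["ft_force"],o["grip_width"])
w=grab(robot,"wrist","6")
t=grab(robot,"top","6")
C=cloud(t);b=t["p"][100:300,190:460];cv2.imwrite("pics/t6c.png",cv2.resize(b[:,:,::-1],None,fx=2.9,fy=2.9))
W=cloud(w)
for nm,P in(("top",cloud(load("top0"))),("wrist",W)):
    q=P.reshape(-1,3);k=(q[:,2]>.008)&(q[:,2]<.055)&(q[:,0]>.36)&(q[:,0]<.475)&(q[:,1]>.24)&(q[:,1]<.43);q=q[k]
    m,v=q[:,:2].mean(0),None
    r=cv2.minAreaRect((q[:,:2]*1000).astype(np.float32));print(nm,len(q),r, np.percentile(q[:,2],[50,98]))
```

```text
8.45 [0.4386 0.2817 0.2037] [0.5642 0.8256 0.0001 0.0001] [ 0.4372 -0.2862 -0.3209] 0.05520005208051871
top 1010 ((417.3507080078125, 335.4873962402344), (48.08505630493164, 169.69529724121094), 21.36219596862793) [0.0368 0.0445]
wrist 5859 ((415.8142395019531, 338.0655212402344), (47.908817291259766, 169.74488830566406), 22.128515243530273) [0.0373 0.0431]
```

View pics/wrist6.png

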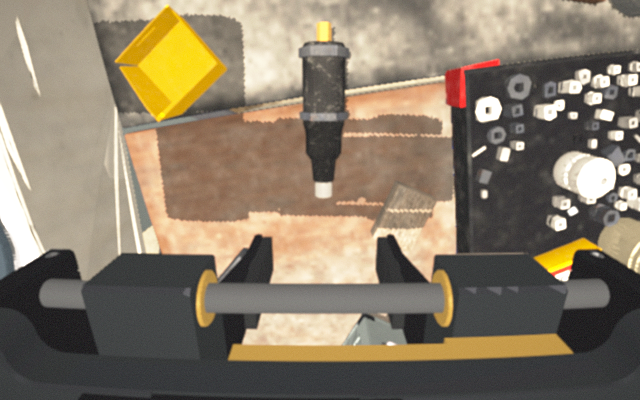

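View pics/t6c.png

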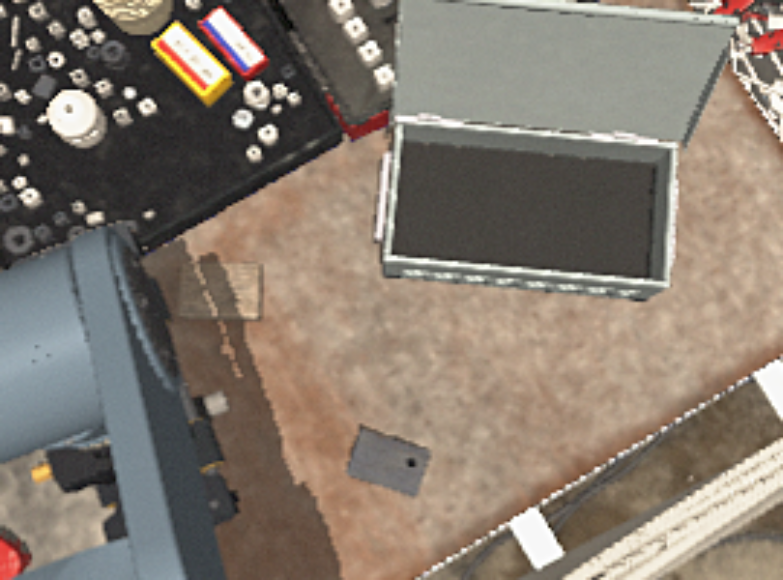

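>>> arm_command([
  [0.3, 0, 5, 0, 5.5],
  [0.3, 0, 10, 0, 5.5],
  [0.3, 0, 15, 0, 5.5],
  [0.3, 0, 18, 0, 5.5],
  [0.3, 0, 19.2, 0, 5.5],
])

```text
time: 9.18
position: [0.4367, 0.2841, 0.0098]
tool_rot: [0.564, 0.826, -0.001, -0.001]
ft_force: [-0.2, 0.4, 0.2]
grip_width: 0.0551
```

>>> arm_command([
  [0, 0, 0, 0, 5.5],
  [0, 0, 0, 0, 3.5],
  [0, 0, 0, 0, 1.5],
  [0, 0, 0, 0, 1.5],
  [0, 0, 0, 0, 1.5],
], newtons=60)

```text
time: 9.8
position: [0.4374, 0.2844, 0.012]
tool_rot: [0.564, 0.826, -0.0, 0.0]
ft_force: [0.4, -0.7, 2.9]
grip_width: 0.0275
```

>>> arm_command([
  [0, 0, -0.5, 0, 1.5],
  [0, 0, -1, 0, 1.5],
  [0, 0, -2, 0, 1.5],
  [0, 0, -3, 0, 1.5],
  [0, 0, -4, 0, 1.5],
])

```text
time: 10.42
position: [0.4376, 0.2844, 0.0523]
tool_rot: [0.564, 0.826, 0.0, 0.0]
ft_force: [-0.9, 0.6, -3.9]
grip_width: 0.0266
```

Run:
```python
from rig import robot
from h import *
np.set_printoptions(precision=4,suppress=True)
o=robot.get_obs();print(o["time"],o["position"],o["tool_rot"],o["ft_force"],o["moment"],o["grip_width"])
w=grab(robot,"wrist","7")
s=grab(robot,"scene","7")
b=s["p"][200:350,180:380];cv2.imwrite("pics/s7c.png",cv2.resize(b[:,:,::-1],None,fx=4,fy=4,interpolation=cv2.INTER_CUBIC))
t=grab(robot,"top","6") if 0 else load("top6")
C=cloud(t);Z=C[...,2]
# box rim from top6
q=C.reshape(-1,3);k=(q[:,2]>.076)&(q[:,2]<.092)&(q[:,0]>.5)&(q[:,0]<.72)&(q[:,1]>-.16)&(q[:,1]<.16)
r=cv2.minAreaRect((q[k][:,:2]*1000).astype(np.float32));print("rim",k.sum(),r,np.median(q[k][:,2]))
k=(q[:,2]>.02)&(q[:,2]<.042)&(abs((q[:,:2]-[.604,.002])@[.9946,-.1037])<.058)&(abs((q[:,:2]-[.604,.002])@[.1037,.9946])<.112)
r=cv2.minAreaRect((q[k][:,:2]*1000).astype(np.float32));print("floor",k.sum(),r,np.median(q[k][:,2]))
# lid plane
k=(q[:,2]>.1)&(q[:,2]<.2)&(q[:,0]>.6)&(q[:,0]<.76)&(abs(q[:,1])<.1)
P=q[k];n=np.linalg.svd(P-P.mean(0),full_matrices=False)[2][2];print("lid n",n,P.mean(0), np.degrees(np.arccos(abs(n[2]))), k.sum())
```

```text
10.425 [0.4376 0.2844 0.0523] [0.5637 0.826  0.0001 0.0001] [-0.9005  0.551  -3.883 ] [-0.1431 -0.1713  0.036 ] 0.026635007844639562
rim 1004 ((604.2744140625, 2.0799026489257812), (237.55923461914062, 126.4921646118164), 83.94074249267578) 0.08378062467068037
floor 3672 ((606.19384765625, 1.0542526245117188), (220.77847290039062, 103.10087585449219), 84.13440704345703) 0.032738685890507976
lid n [-0.9347  0.0998  0.341 ] [ 0.6878 -0.0004  0.1525] 70.05979445287002 2843
```

View pics/wrist7.png

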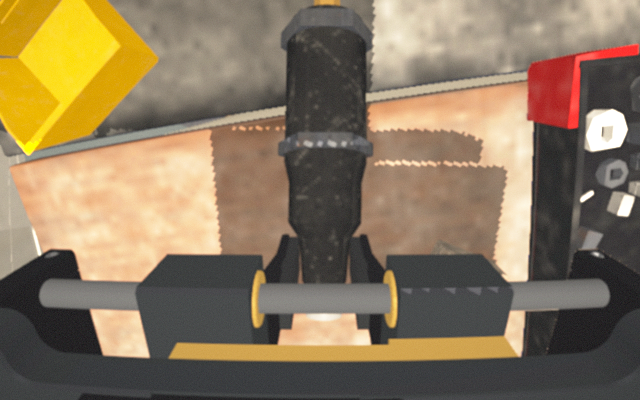

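View pics/s7c.png

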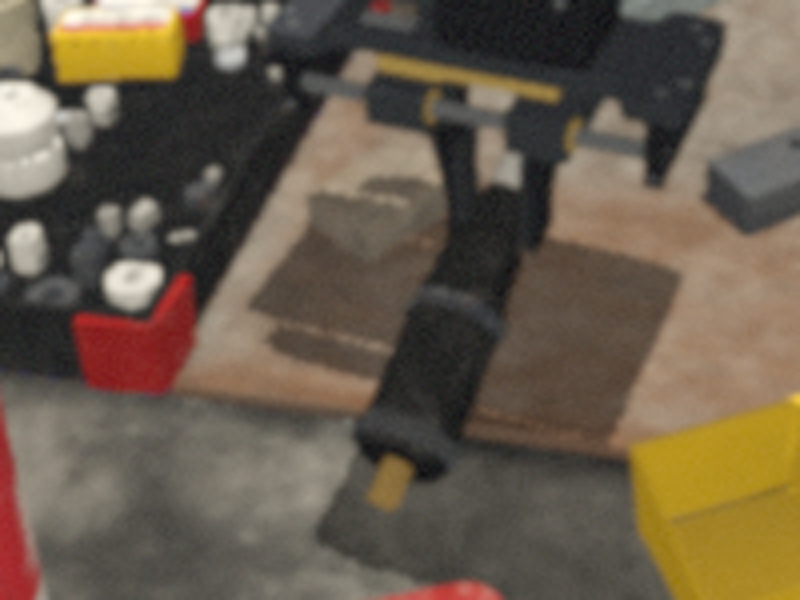

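```bash
cat > droop.py <<'E'
import sys
from h import *
np.set_printoptions(precision=1,suppress=True)
def droop(tag,tcp,yaw,cams=("wrist","scene")):
    x=np.array([np.cos(yaw),np.sin(yaw)]);y=np.array([np.sin(yaw),-np.cos(yaw)])
    for n in cams:
        q=cloud(load(n+tag)).reshape(-1,3);d=q-tcp
        X=d[:,:2]@x*1000;Y=d[:,:2]@y*1000;Z=d[:,2]*1000
        k=(abs(Y)<32)&(X>14)&(X<150)&(Z>-90)&(Z<60)
        for l in range(15,145,12):
            m=k&(X>=l)&(X<l+12)&(Z>-15-0.3*l)
            if m.sum()>8:
                z=np.percentile(Z[m],97);mm=m&(Z>z-12);print(n,l+6,"ztop",round(z,1),"y",Y[mm].min().round(1),Y[mm].max().round(1))
if __name__=="__main__":
    a=[float(v) for v in sys.argv[2:]];droop(sys.argv[1],np.array(a[:3]),a[3])
E
python3 droop.py 7 .4376 .2844 .0523 1.943
```

```text
wrist 21 ztop 21.0 y -17.4 16.7
wrist 33 ztop 20.3 y -16.8 16.5
wrist 45 ztop 15.7 y -17.6 17.7
wrist 57 ztop 13.2 y -18.3 18.9
wrist 69 ztop 10.1 y -17.8 18.3
wrist 81 ztop 4.4 y -18.1 19.1
wrist 93 ztop -0.2 y -17.7 19.2
wrist 105 ztop -5.1 y -18.5 18.9
wrist 117 ztop -8.9 y -18.0 19.5
wrist 129 ztop -15.7 y -9.3 8.7
scene 21 ztop 23.1 y -16.6 13.7
scene 33 ztop 22.7 y -15.9 15.8
scene 45 ztop 18.6 y -16.7 16.4
scene 57 ztop 15.1 y -17.3 18.4
scene 69 ztop 12.3 y -18.3 18.2
scene 81 ztop 6.5 y -18.5 18.7
scene 93 ztop 1.8 y -16.6 18.2
scene 105 ztop -3.5 y -16.9 18.4
scene 117 ztop -7.9 y -17.7 19.4
scene 129 ztop -14.5 y -7.2 11.3
scene 141 ztop -34.8 y -3.6 7.1
```

>>> arm_command([
  [0, 0, 0.8, 0, 1.5],
  [0, 0, 1.6, 0, 1.5],
  [0, 0, 2.4, 0, 1.5],
  [0, 0, 3.2, 0, 1.5],
  [0, 0, 4.0, 0, 1.5],
])

```text
time: 11.15
position: [0.4382, 0.2844, 0.0111]
tool_rot: [0.564, 0.826, 0.0, 0.0]
ft_force: [4.0, -6.6, 9.0]
grip_width: 0.026
```

>>> arm_command([
  [0, 0, 0, 0, 1.5],
  [0, 0, 0, 0, 3.0],
  [0, 0, 0, 0, 4.5],
  [0, 0, 0, 0, 6],
  [0, 0, 0, 0, 6],
])

```text
time: 11.78
position: [0.4369, 0.2846, 0.0113]
tool_rot: [0.564, 0.826, -0.0, -0.0]
ft_force: [-0.2, -0.5, -0.3]
grip_width: 0.0521
```

```bash
python3 - <<'E'
from rig import robot
from h import *
o=robot.get_obs();print(o["time"],o["position"],o["tool_rot"],o["ft_force"],o["grip_width"])
grab(robot,"wrist","8");grab(robot,"scene","8")
E
python3 droop.py 8 .4376 .2844 .012 1.943
```

```text
11.775 [0.43686066 0.28456241 0.01126892] [ 5.63649303e-01  8.26013992e-01 -4.13325323e-04 -4.21524149e-04] [-0.22295985 -0.52863131 -0.29828459] 0.052067291545584246
wrist 21 ztop 27.5 y -16.9 17.1
wrist 33 ztop 27.8 y -17.3 16.6
wrist 45 ztop 29.6 y -19.4 17.7
wrist 57 ztop 31.2 y -19.8 17.6
wrist 69 ztop 30.5 y -20.3 17.6
wrist 81 ztop 30.4 y -20.6 17.1
wrist 93 ztop 30.5 y -20.9 17.0
wrist 105 ztop 30.5 y -21.1 17.0
wrist 117 ztop 31.0 y -21.5 16.6
wrist 129 ztop -10.5 y -31.8 31.9
scene 21 ztop 29.4 y -16.4 12.1
scene 33 ztop 29.4 y -17.2 16.8
scene 45 ztop 30.0 y -19.4 14.3
scene 57 ztop 32.6 y -18.9 17.5
scene 69 ztop 31.8 y -20.6 16.5
scene 81 ztop 31.7 y -21.0 16.5
scene 93 ztop 31.7 y -20.5 15.6
scene 105 ztop 31.8 y -20.5 15.2
scene 117 ztop 32.4 y -21.6 15.3
scene 129 ztop 29.8 y -24.5 17.0
scene 141 ztop 16.2 y -9.7 4.7
```

View pics/wrist8.png

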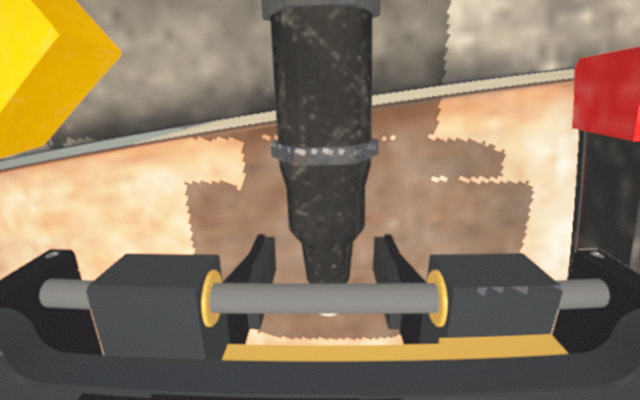

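>>> arm_command([
  [1.0, 0, -0.3, 0, 6],
  [2.2, 0, -0.3, -0.02, 6],
  [3.3, -0.1, -0.3, -0.025, 6],
  [3.3, -0.1, -0.3, -0.025, 4.5],
  [3.3, -0.1, -0.3, -0.025, 2.5],
])

```text
time: 12.5
position: [0.4244, 0.315, 0.0145]
tool_rot: [0.553, 0.833, -0.0, 0.0]
ft_force: [-0.3, -0.5, -0.7]
grip_width: 0.0472
```

>>> arm_command([
  [0, 0, 0, 0, 2],
  [0, 0, 0, 0, 2],
  [0, 0, 0, 0, 2],
])

```text
time: 12.88
position: [0.4251, 0.3149, 0.0146]
tool_rot: [0.554, 0.833, 0.0, 0.0]
ft_force: [1.1, 1.0, -1.5]
grip_width: 0.0373
```

>>> arm_command([
  [0, 0, -0.5, 0, 2],
  [0, 0, -1.5, 0, 2],
  [0, 0, -3, 0, 2],
  [0, 0, -5, 0, 2],
  [0, 0, -6, 0, 2],
])

```text
time: 13.5
position: [0.4251, 0.3151, 0.0763]
tool_rot: [0.553, 0.833, 0.001, 0.001]
ft_force: [1.0, 0.2, -3.2]
grip_width: 0.0373
```

Run:
```python
from rig import robot
from h import *
from droop import droop
o=robot.get_obs();print(o["time"],o["position"],o["tool_rot"],o["ft_force"],o["grip_width"])
grab(robot,"wrist","9");grab(robot,"scene","9")
yaw=2*np.arctan2(o["tool_rot"][1],o["tool_rot"][0]);print(yaw);droop("9",o["position"],yaw)
s=load("scene9")
b=s["p"][180:350,180:380];cv2.imwrite("pics/s9c.png",cv2.resize(b[:,:,::-1],None,fx=3.5,fy=3.5,interpolation=cv2.INTER_CUBIC))
```

```text
13.5 [0.4 0.3 0.1] [0.6 0.8 0.  0. ] [ 1.   0.2 -3.2] 0.03732014303814083
1.9690261482318916
wrist 21 ztop 27.6 y -19.1 18.2
wrist 33 ztop 27.4 y -19.0 18.5
wrist 45 ztop 26.5 y -19.1 18.2
wrist 57 ztop 26.1 y -19.1 18.2
wrist 69 ztop 25.7 y -19.0 18.6
wrist 81 ztop 25.9 y -19.1 18.5
wrist 93 ztop 25.6 y -18.9 18.8
wrist 105 ztop 10.1 y -6.6 6.6
wrist 117 ztop 9.1 y -6.1 6.0
scene 21 ztop 29.7 y -18.0 12.8
scene 33 ztop 29.8 y -19.2 18.5
scene 45 ztop 28.7 y -18.6 17.5
scene 57 ztop 28.8 y -18.1 17.6
scene 69 ztop 28.1 y -19.1 18.0
scene 81 ztop 28.5 y -18.4 13.5
scene 93 ztop 27.7 y -18.4 18.8
scene 105 ztop 12.8 y -6.1 7.4
scene 117 ztop 12.8 y -5.4 6.2
```

View pics/s9c.png

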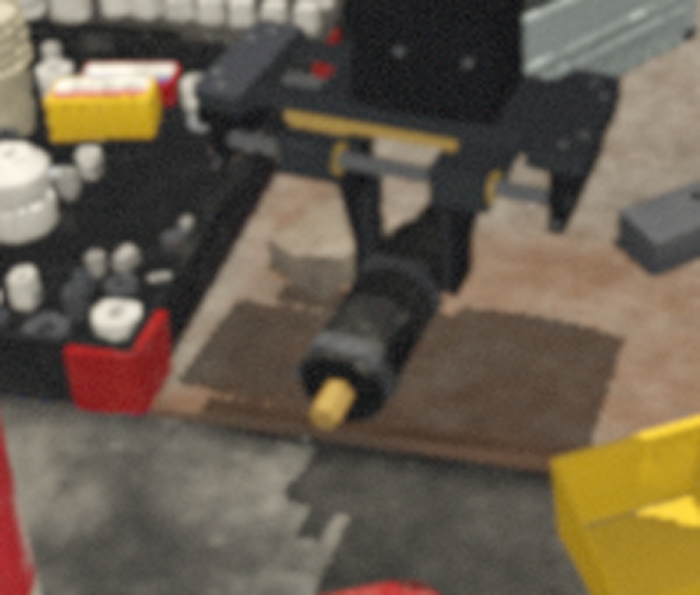

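View pics/wrist9.png

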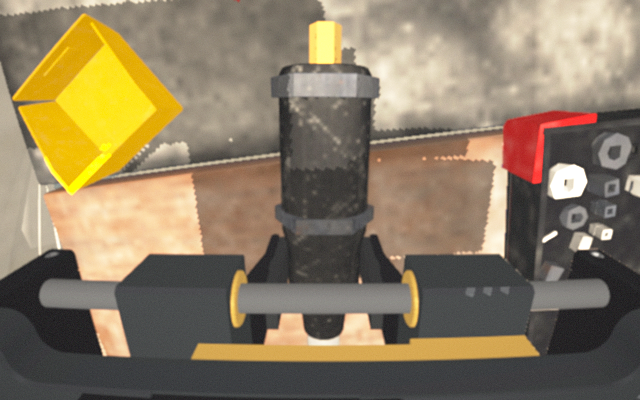

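Run:
```python
from h import *
tcp=np.array([.4251,.3151,.0763]);yaw=1.969
x=np.array([np.cos(yaw),np.sin(yaw)]);y=np.array([np.sin(yaw),-np.cos(yaw)])
for n in("wrist","scene"):
    q=cloud(load(n+"9")).reshape(-1,3)-tcp;X=q[:,:2]@x*1000;Y=q[:,:2]@y*1000;Z=q[:,2]*1000
    k=(abs(Y)<30)&(Z>-25)&(Z<45)&(X>12)&(X<150)
    print(n,"xmax",np.sort(X[k])[-5:])
    for l in range(14,124,3):
        m=k&(X>=l)&(X<l+3)
        if m.sum()>3:print(l+1.5,round(Z[m].max(),1),(Y[m].max()-Y[m].min()).round(1),end=" | ")
```

```text
wrist xmax [111.60559504 111.646267   111.66986245 111.67105334 111.80545837]
15.5 27.2 39.0 | 18.5 27.7 39.9 | 21.5 28.4 47.4 | 24.5 28.3 48.2 | 27.5 28.5 48.3 | 30.5 28.4 46.7 | 33.5 27.5 39.7 | 36.5 27.4 40.8 | 39.5 27.8 40.6 | 42.5 27.4 40.4 | 45.5 27.4 39.9 | 48.5 27.1 40.4 | 51.5 27.0 40.1 | 54.5 27.1 40.5 | 57.5 26.8 40.1 | 60.5 26.7 40.7 | 63.5 26.9 40.3 | 66.5 26.7 39.9 | 69.5 26.3 41.0 | 72.5 26.3 40.7 | 75.5 26.7 40.4 | 78.5 26.2 40.2 | 81.5 26.6 48.5 | 84.5 26.7 48.2 | 87.5 26.8 48.6 | 90.5 26.5 46.6 | 93.5 24.3 37.6 | 96.5 10.5 13.3 | 99.5 10.7 13.3 | 102.5 11.1 13.2 | 105.5 11.1 13.2 | 108.5 10.6 13.1 | 111.5 10.2 13.0 | scene xmax [112.63697185 112.73275178 112.74454749 113.18076547 113.70072016]
15.5 27.9 27.5 | 18.5 30.2 30.8 | 21.5 31.1 28.9 | 24.5 29.7 36.0 | 27.5 30.3 45.1 | 30.5 30.4 47.7 | 33.5 29.9 34.3 | 36.5 29.2 37.2 | 39.5 28.9 34.7 | 42.5 28.6 34.9 | 45.5 29.1 37.6 | 48.5 29.7 35.7 | 51.5 28.4 38.4 | 54.5 29.0 34.5 | 57.5 29.2 37.5 | 60.5 29.1 34.3 | 63.5 28.7 38.0 | 66.5 27.9 36.0 | 69.5 28.6 34.5 | 72.5 27.9 36.0 | 75.5 27.7 33.6 | 78.5 28.5 29.7 | 81.5 28.5 36.7 | 84.5 29.1 45.0 | 87.5 29.0 36.1 | 90.5 29.0 46.5 | 93.5 27.0 38.8 | 96.5 24.3 31.9 | 99.5 12.8 9.9 | 102.5 13.8 12.7 | 105.5 12.8 9.0 | 108.5 11.6 11.3 | 111.5 13.2 11.6 |
```

>>> arm_command([
  [0, 0, -2.5, 0, 2],
  [-1.5, 0, -6, 0, 2],
  [-4.5, 0.2, -9, 0.05, 2],
  [-8.5, 0.4, -9.4, 0.15, 2],
  [-13, 0.5, -9.4, 0.25, 2],
])

```text
time: 14.22
position: [0.4797, 0.1962, 0.1689]
tool_rot: [0.654, 0.757, 0.0, 0.0]
ft_force: [0.1, -0.0, -4.4]
grip_width: 0.0372
```

```bash
cat > st.py <<'E'
from rig import robot
import numpy as np,sys
o=robot.get_obs();p=o["position"]*1000
yaw=2*np.arctan2(o["tool_rot"][1],o["tool_rot"][0]);C=np.array([603.6,2.0])
d=p[:2]-C;print("t",o["time"],"z",p[2].round(1),"box",(d@[.9946,-.1037]).round(1),(d@[.1037,.9946]).round(1),"yaw",round(yaw,3),"F",o["ft_force"].round(1),"w",o["grip_width"])
if len(sys.argv)>2:
    c,yb=map(float,sys.argv[1:3]);T=C+c*np.array([.9946,-.1037])+yb*np.array([.1037,.9946]);e=T-p[:2]
    print("to target dx,dy cm",(np.cos(yaw)*e[0]+np.sin(yaw)*e[1])/10,(np.sin(yaw)*e[0]-np.cos(yaw)*e[1])/10,"spin",yaw-1.467)
E
python3 st.py -17 -28
```

```text
t 14.225 z 168.9 box -143.3 180.3 yaw 1.717 F [ 0.1 -0.  -4.4] w 0.0372415416290022
to target dx,dy cm -23.30506332604575 7.090229800156925 spin 0.2498057485954983
```

>>> arm_command([
  [-4.7, 1.4, 0, 0.05, 2],
  [-9.4, 2.8, 0, 0.1, 2],
  [-14.0, 4.3, 0, 0.15, 2],
  [-18.7, 5.7, 0, 0.2, 2],
  [-22, 6.7, 0, 0.25, 2],
])

```text
time: 14.85
position: [0.5785, -0.013, 0.1677]
tool_rot: [0.743, 0.669, -0.0, -0.0]
ft_force: [-0.1, 0.3, -5.2]
grip_width: 0.0373
```

```bash
python3 st.py -17 -28
python3 - <<'E'
from rig import robot
from h import *
from droop import droop
np.set_printoptions(precision=1,suppress=True)
o=robot.get_obs()
t=grab(robot,"wrist","10");grab(robot,"scene","10")
yaw=2*np.arctan2(o["tool_rot"][1],o["tool_rot"][0]);droop("10",o["position"],yaw,("wrist",))
s=load("scene10")
b=s["p"][50:260,200:480];cv2.imwrite("pics/s10c.png",cv2.resize(b[:,:,::-1],None,fx=2.85,fy=2.85,interpolation=cv2.INTER_CUBIC))
E
```

```text
t 14.85 z 167.7 box -23.4 -17.5 yaw 1.466 F [-0.1  0.3 -5.2] w 0.03727843214987406
to target dx,dy cm -1.0521755934884587 0.6379700744903907 spin -0.0013192596831137493
wrist 21 ztop 27.7 y -19.1 18.1
wrist 33 ztop 27.5 y -19.5 18.0
wrist 45 ztop 26.6 y -19.2 18.2
wrist 57 ztop 26.2 y -19.1 18.3
wrist 69 ztop 25.8 y -19.0 18.6
wrist 81 ztop 25.9 y -19.2 18.9
wrist 93 ztop 25.6 y -19.0 18.8
wrist 105 ztop 10.0 y -6.7 6.5
wrist 117 ztop 8.9 y -6.2 6.0
```

View pics/s10c.png

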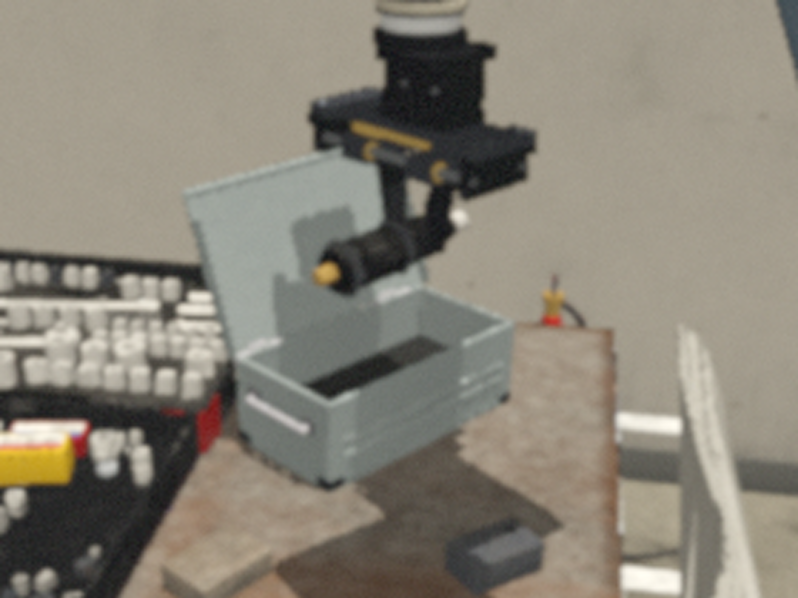

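View pics/wrist10.png

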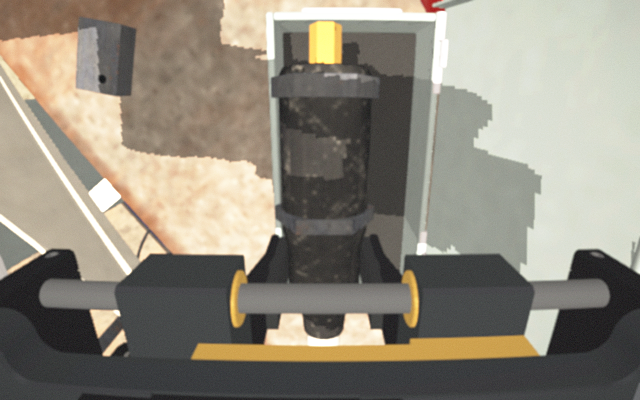

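Run:
```python
from h import *
tcp=np.array([.5785,-.013,.1677]);yaw=1.466
x=np.array([np.cos(yaw),np.sin(yaw)]);y=np.array([np.sin(yaw),-np.cos(yaw)])
q=cloud(load("wrist10")).reshape(-1,3);d=q-tcp;X=d[:,:2]@x*1000;Y=d[:,:2]@y*1000;Z=q[:,2]*1000
for lo,hi,nm in((79,88,"rim"),(27,38,"floor")):
  for l in range(30,170,15):
    m=(X>=l)&(X<l+15)&(Z>lo)&(Z<hi)&(abs(Y)<120)
    if m.sum()<5: continue
    yy=np.sort(Y[m]);n=yy[yy<0];p=yy[yy>0]
    print(nm,l+7,[np.round(np.percentile(a,[3,97]),1) if len(a)>3 else None for a in(n,p)],np.median(Z[m]).round(1))
m=(Z>79)&(Z<88)&(abs(Y)<60)&(X>80)&(X<200);print("far end rim X",np.percentile(X[m],[50,98]))
print(Z[(Z>20)&(Z<40)&(abs(Y-45)<12)&(X>30)&(X<120)].mean())
```

```text
rim 37 [array([-39.5, -34.7]), array([75.2, 82.6])] 82.9
rim 52 [array([-39.5, -34.8]), array([74.9, 82.9])] 82.9
rim 67 [array([-39.6, -34.8]), array([74.6, 83.1])] 83.0
rim 82 [array([-39.9, -35. ]), array([74.9, 83. ])] 83.2
rim 97 [array([-40. , -35.1]), array([74.7, 83.3])] 83.4
rim 112 [array([-39.9, -35.2]), array([74.8, 83. ])] 83.3
rim 127 [array([-39.1,  -1.4]), array([ 3.3, 82.3])] 82.8
rim 142 [None, array([71.4, 83.1])] 85.3
floor 37 [None, array([40.2, 74.9])] 32.0
floor 52 [None, array([40.3, 75. ])] 31.9
floor 67 [None, array([40.5, 75.1])] 31.9
floor 82 [None, array([45.3, 74.6])] 32.0
floor 97 [array([-35.2, -27.9]), array([35.7, 74.8])] 31.9
floor 112 [array([-35.1, -13.3]), array([14.9, 74.8])] 31.9
floor 127 [array([-35.3, -13.2]), array([14.8, 74.1])] 32.0
floor 142 [None, array([92. , 94.1])] 33.4
floor 157 [None, array([87.6, 92. ])] 32.2
far end rim X [130.94068029 134.50023947]
31.941524546470287
```

>>> arm_command([
  [-0.5, 0.3, 1.5, 0, 2],
  [-0.8, 0.3, 4, 0, 2],
  [-0.8, 0.3, 6.5, 0, 2],
  [-0.8, 0.3, 8.8, 0, 2],
  [-0.8, 0.3, 9.9, 0, 2],
])

```text
time: 15.58
position: [0.5782, -0.0177, 0.0671]
tool_rot: [0.742, 0.671, -0.001, -0.002]
ft_force: [0.3, 0.2, -4.3]
grip_width: 0.0372
```

>>> arm_command([
  [0, 0, 0, 0, 2],
  [0, -0.15, 0, 0, 2],
  [0, -0.3, 0, 0, 2],
  [0, -0.3, 0, 0, 2],
])

```text
time: 16.08
position: [0.5776, -0.0188, 0.0703]
tool_rot: [0.742, 0.67, 0.0, 0.0]
ft_force: [-0.1, 0.8, -3.8]
grip_width: 0.0373
```

```bash
python3 st.py; python3 look.py 11
```

```text
t 16.075 z 70.3 box -23.7 -23.4 yaw 1.469 F [-0.1  0.8 -3.8] w 0.037314465521585315
16.075 [ 0.5776 -0.0188  0.0703] [0.7422 0.6701 0.0003 0.0004] [-0.1051  0.8135 -3.7633] [-0.2258  0.6776  1.6732  0.      0.7898 -0.1238]
```

View pics/s11c.png

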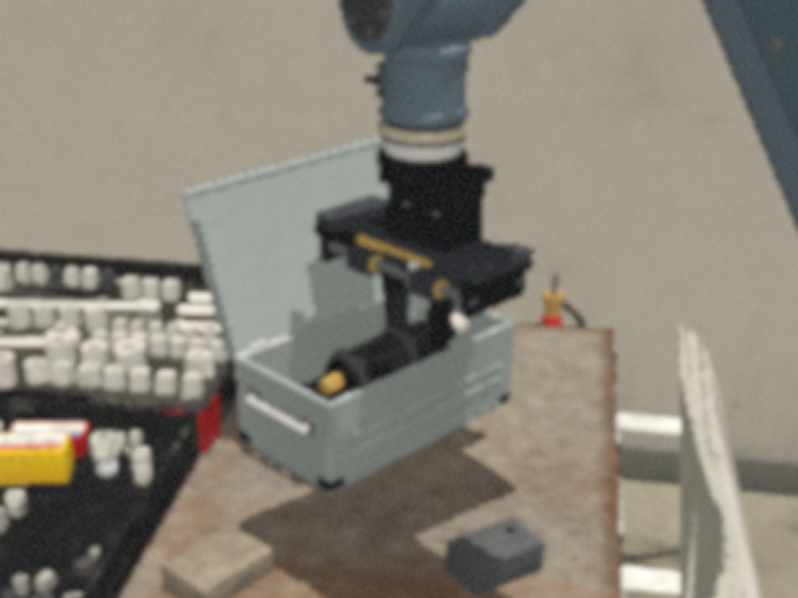

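>>> arm_command([
  [0, 0, 0.4, 0, 2],
  [0, 0, 0.8, 0, 2],
  [0, 0, 1.2, 0, 2],
  [0, 0, 1.4, 0, 2],
  [0, 0, 1.4, 0, 2],
])

```text
time: 16.75
position: [0.5773, -0.0187, 0.0552]
tool_rot: [0.742, 0.67, -0.0, -0.0]
ft_force: [-0.6, -0.3, -3.9]
grip_width: 0.0373
```

>>> arm_command([
  [0, 0, 0.2, 0, 2],
  [0, 0, 0.4, 0, 2],
  [0, 0, 0.6, 0, 2],
  [0, 0, 0.6, 0, 2],
])

```text
time: 17.25
position: [0.5774, -0.0187, 0.0494]
tool_rot: [0.742, 0.67, -0.0, -0.0]
ft_force: [0.4, -0.5, -5.7]
grip_width: 0.0375
```

>>> arm_command([
  [0, 0, 0.1, 0, 2],
  [0, 0, 0.2, 0, 2],
  [0, 0, 0.3, 0, 2],
  [0, 0, 0.3, 0, 2],
])

```text
time: 17.75
position: [0.5777, -0.0189, 0.0467]
tool_rot: [0.742, 0.67, 0.0, 0.0]
ft_force: [-1.1, -0.8, -1.9]
grip_width: 0.0376
```

>>> arm_command([
  [0, 0, 0.1, 0, 2],
  [0, 0, 0.1, 0, 2],
  [0, 0, 0.1, 0, 3.8],
  [0, 0, 0.1, 0, 4.0],
  [0, 0.05, 0.1, 0, 4.1],
])

```text
time: 18.38
position: [0.578, -0.0186, 0.0456]
tool_rot: [0.742, 0.67, 0.0, -0.0]
ft_force: [-1.2, -0.7, 0.0]
grip_width: 0.0406
```

>>> arm_command([
  [0, 0.05, 0, 0, 4.1],
  [0, 0.05, 0, 0, 4.1],
])

```text
time: 18.62
position: [0.5782, -0.0186, 0.0453]
tool_rot: [0.742, 0.67, -0.0, -0.0]
ft_force: [-0.5, 0.4, 1.5]
grip_width: 0.0411
```

```bash
python3 st.py; python3 look.py 12
python3 - <<'E'
from rig import robot
from h import *
grab(robot,"wrist","12")
E
```

```text
t 18.625 z 45.3 box -23.1 -23.1 yaw 1.469 F [-0.5  0.4  1.5] w 0.0410570565035709
18.625 [ 0.5782 -0.0186  0.0453] [ 0.7422  0.6701 -0.0001 -0.0004] [-0.4979  0.3926  1.5332] [-0.2253  0.7192  1.6802  0.0004  0.7429 -0.1235]
```

View pics/wrist12.png

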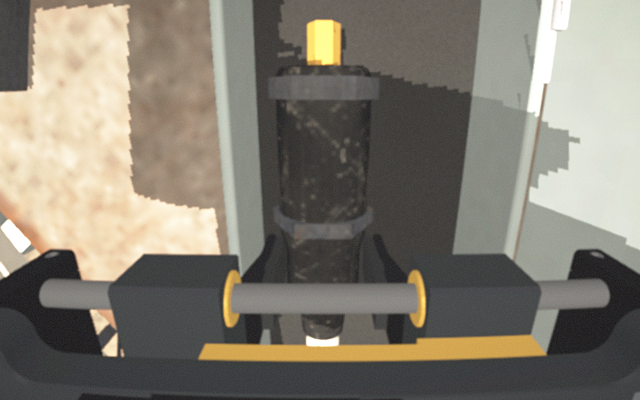

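>>> arm_command([
  [0, 0, -0.1, 0, 4.4],
  [0, 0, -0.6, 0, 4.4],
  [0, 0, -1.5, 0, 4.4],
  [0, 0, -3, 0, 4.4],
  [0, 0, -5, 0, 4.4],
])

```text
time: 19.35
position: [0.5785, -0.0189, 0.0967]
tool_rot: [0.742, 0.67, 0.0, 0.0]
ft_force: [0.3, 0.9, 0.3]
grip_width: 0.0443
```

```bash
python3 st.py; python3 look.py 13
```

```text
t 19.35 z 96.7 box -22.8 -23.3 yaw 1.469 F [0.3 0.9 0.3] w 0.04428549979534109
19.35 [ 0.5785 -0.0189  0.0967] [0.7423 0.6701 0.0001 0.0001] [0.2966 0.9013 0.3322] [-0.2255  0.6371  1.6566  0.      0.8477 -0.1235]
```

View pics/s13c.png

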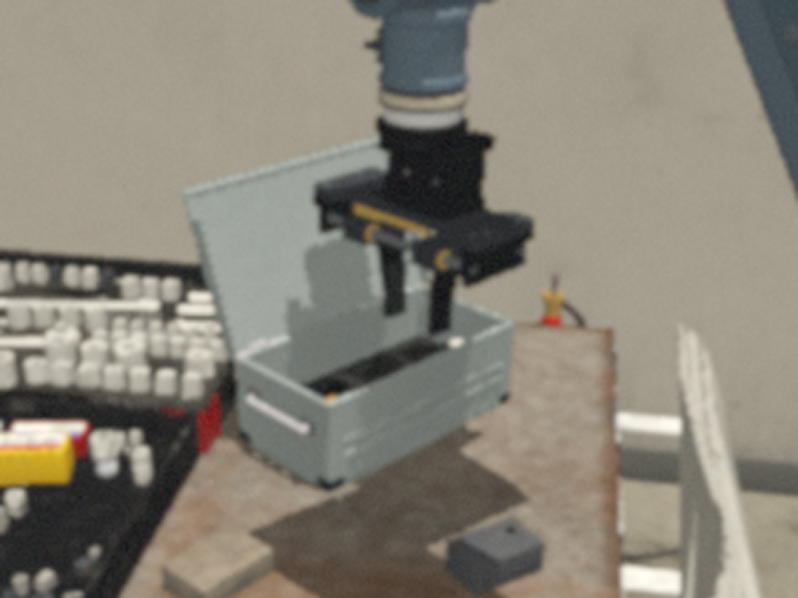

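Released; I rise clear and move back so that the top camera sees the result.

>>> arm_command([
  [0, 0, -4, 0, 4.4],
  [0, 0, -8, 0, 4.4],
  [0, -3, -12, 0, 4.4],
  [-3, -6, -15, 0, 4.4],
  [-8, -8, -16, 0, 4.4],
])

```text
time: 20.02
position: [0.4906, -0.09, 0.2583]
tool_rot: [0.741, 0.671, 0.001, 0.002]
ft_force: [0.3, -1.0, -0.2]
grip_width: 0.0442
```

>>> arm_command([
  [-4, 0, 0, 0, 4.4],
  [-9, 0, 0, 0, 4.4],
  [-14, 0, 0, 0, 4.4],
  [-18, 0, 0, 0, 4.4],
  [-18, 0, 0, 0, 4.4],
])

```text
time: 20.65
position: [0.4723, -0.2724, 0.2561]
tool_rot: [0.744, 0.669, -0.0, 0.001]
ft_force: [0.2, 0.7, -0.2]
grip_width: 0.0445
```

```bash
python3 st.py
python3 - <<'E'
from rig import robot
from h import *
np.set_printoptions(precision=1,suppress=True)
t=grab(robot,"top","14");b=t["p"][100:300,190:460];cv2.imwrite("pics/t14c.png",cv2.resize(b[:,:,::-1],None,fx=2.9,fy=2.9))
C=cloud(t);q=C.reshape(-1,3);d=q[:,:2]-[.6025,.002];X=d@[.9946,-.1037]*1e3;Y=d@[.1037,.9946]*1e3;Z=q[:,2]*1e3
m=(abs(X)<53)&(abs(Y)<108)&(Z>40)&(Z<82);r=cv2.minAreaRect(np.c_[X,Y][m].astype(np.float32));print(r,np.percentile(Z[m],[50,99]))
for l in range(-90,90,12):
    k=m&(Y>=l)&(Y<l+12)
    if k.sum()>3:print(l+6,X[k].min(),X[k].max(),np.percentile(Z[k],97))
C0=cloud(load("top0"))
for nm,lo,hi,box in(("steel",.012,.05,(300,345,240,275)),("wood",.01,.05,(245,285,185,215))):
  for D in(C0,C):
    mm=((D[...,2]>lo)&(D[...,2]<hi));k=np.zeros_like(mm);k[box[2]:box[3],box[0]:box[1]]=1
    print(nm,cv2.minAreaRect((D[mm&k][:,:2]*1000).astype(np.float32)))
k=(q[:,2]>.1)&(q[:,2]<.2)&(q[:,0]>.6)&(q[:,0]<.76)&(abs(q[:,1])<.1)
P=q[k];n=np.linalg.svd(P-P.mean(0),full_matrices=False)[2][2];print("lid",np.degrees(np.arccos(abs(n[2]))),k.sum())
E
```

```text
t 20.65 z 256.1 box -102.1 -286.6 yaw 1.465 F [ 0.2  0.7 -0.2] w 0.04453043957740468
((3.786022186279297, 0.20086669921875), (170.36822509765625, 98.40879821777344), 89.99646759033203) [68.9 77. ]
-84 -30.31004098135389 52.9853610681984 69.43112654991887
-72 -31.122477492934653 52.836266507925906 64.08164910078688
-60 -34.64265613332415 52.38833776286035 67.5025160788868
-48 -36.10573425054177 -9.250510738226446 68.59896548651493
-36 -39.831502542323086 -5.3012092839540585 74.23717483073689
-24 -40.09726259693404 52.96574224381231 74.03691516058015
-12 -42.1269966515877 52.98754025493 75.29661893398207
0 -44.8205281651008 2.643016169026562 76.66613927549945
12 -42.76290874632525 -2.0207742685583554 76.69669374321566
24 -43.20588760120093 -4.489950033886801 75.8089515341075
36 -42.8395374131983 -1.5886400459289358 76.2610484529578
48 -42.74879670838153 -3.903320010553533 76.56326048181215
60 -45.41490109658156 52.993866292816 77.10125075562053
72 -41.0419248672097 -7.126030329208841 72.19681051423994
84 -28.050955373679905 -14.204692940235484 63.30701125562003
steel ((393.1500244140625, 120.00374603271484), (62.0962028503418, 39.64860153198242), 72.3299789428711)
steel ((393.1264953613281, 119.98267364501953), (62.2823600769043, 39.623687744140625), 72.40516662597656)
wood ((540.3507690429688, 262.0162353515625), (68.5836181640625, 48.17634201049805), 89.27809143066406)
wood ((540.4725952148438, 261.9709167480469), (68.31069946289062, 48.87705612182617), 87.96788024902344)
lid 70.05162064982535 2853
```

View pics/t14c.png

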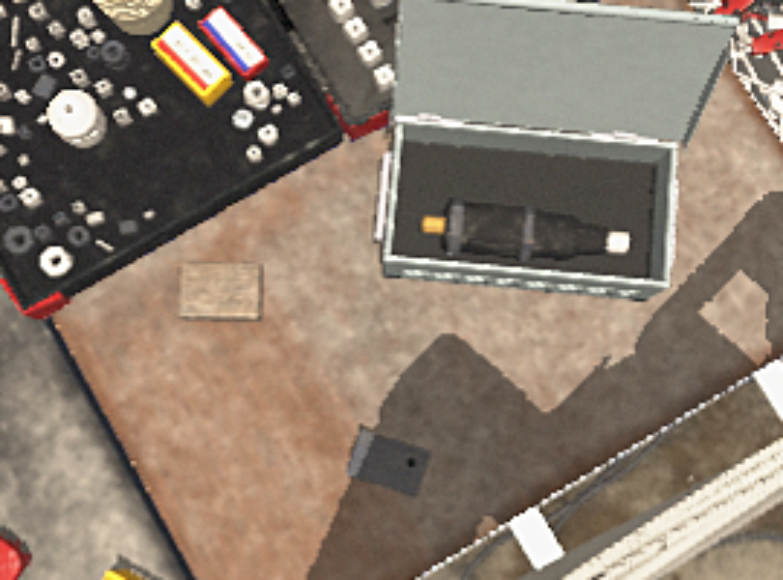

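```bash
python3 -c "
from rig import robot
print(robot.get_obs()['joint_velocities'].round(3)); print(robot.hand_in())"
```

```text
[ 0.036 -0.012  0.03   0.008  0.009  0.001]
the job is handed in; nothing more can be done
None
```

The grinder is in the tool box and the lid stands open. I handed the job in at about 20.7 s, and no verdict was reported.

**Lid:** the moves allow no tilt, so the fingers could not hook under the lip. I pressed the closed fingertips against the front of the lip and lifted it by friction. Then I pushed it slowly past its balance point, and it fell back to its stop by itself.

**Grinder:** my first grip, near the nozzle, let the heavy end droop by about 20°. I set it back down on the bench and gripped it again about 28 mm from the centre on that side, where it stayed nearly level. This was not the suggested spot (+25 to +30 mm). There, the gripper's body would have run into the open lid. I lowered the grinder until the wrist force showed it resting on the floor, then opened the fingers by a few millimetres and rose straight up.

**Last checks (top camera):**
- **Lid:** it leans at 110°, about 1.92 rad, which is its stop.
- **Grinder:** it lies flat and lengthwise, wholly inside. It is about 10 mm from the front wall and at least 20 mm from each end.
- **Blocks:** both centres are within about 0.1 mm of where they started. The wooden block's angle read 1.3° different, which I took as measuring noise.
- **Forces:** the largest reading I saw was about 20 N, while pushing the lid.

Two measurements disagreed. The wrist camera put the box about 3 mm nearer the robot than the top camera did. I used the wrist camera for lowering the grinder and felt no contact with the walls or the lid.

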